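# Lock a small circuit board in the cam-lever test jig

## Task

The board jig stands empty with its jaw shut: swing its red lever fully open to its stop and lay the smallest of the green circuit boards flat in the nest, long side running from the blue fence to the jaw and between the fence's two ears. Set it down, do not drop it, and let go of it; then swing the lever back round to its other end stop so that the jaw clamps the board against the fence. Leave the other things on the bench where they are.

Things in the scene. Friction and masses are not known exactly. Their poses are not given: they have to be found in the camera images.
- jig: cam-lock board jig fixed to the bench: aluminium base plate 130 (x) by 206 mm (y, -62 to +144), top at z = 12. Origin at the bench top under the centre of the nest. The nest is a black board support 40 (x) x 70 (y) mm, centred on the origin, top at z = 20, between a blue fence at its -y end and a sprung jaw at its +y end; behind the jaw is the red lever
- nest (a point): centre of the top of the black board support, 20 mm above the jig's origin; axes as the jig's. The clamped board's origin comes here; its 55 mm side lies along the jig's x and its 75 mm side along y, either way round
- fence (a point): middle of the top edge of the blue fence's face, in the jig's frame at x = 0, y = -38, z = 36 mm. Two blue ears as high stand at x = +-30.5 to +-38.5, from the fence to y = -22.5 (3 mm play each side of the 55 mm board)
- lever_pivot (a point): on the lever's vertical axis, at the jig's x = 0, y = 114, at the height of the lever's middle (55 mm above the bench)
- lever_grip (a point): on the red grip, 80 mm from the pivot, on the grip's centre line. The grip is a round bar 18 mm thick (z = 46 to 64) that runs level, straight out from the pivot, from 45 to 109 mm; nearer in the lever is a steel bar 12 wide and 8 high. Under this point nothing stands above the bench in any lever position: the base plate ends nearer to the pivot
- lever (a joint): lever angle, 0 = fully open (lever points along the jig's +y, at its stop), 1.57 = locked (lever points along the jig's -x, at its other stop); starts at 1.28 to 1.5. It turns counterclockwise seen from above as it locks. It stays where it is left; pushing it at 80 mm from the pivot takes 4 to 7 N
- jaw_pad: black rubber jaw face 44 wide (x), z = 14 to 35 mm, moved by the cam along the jig's y: face at y = 50 with the lever open, y = 35 with it locked and the nest empty, so the 75 mm board fits only with the lever open. Springs give about 12 N on the board when locked. Origin: middle of its front face
- small_board: the smallest of the three green circuit boards, with parts on it, 55 (x) x 75 (y) mm, 15 high with its parts, 0.05 kg; origin at the centre of its underside, z up. Grip it across the 55 mm side
- heat_sink: finned aluminium heat sink, 93 x 50 x 26 mm, loose; to be left alone; origin under its centre
- terminal_block: white terminal block, 20 x 67 x 19 mm, loose; to be left alone; origin under its centre
- large_board: larger green circuit board, 75 x 110 x 15 mm, loose; to be left alone; origin under its centre
- tape_roll: blue roll of tape, 64 mm across, 18 high, loose; to be left alone; origin under its centre
- flux_bottle: white bottle with a red spout, 38 mm across, 109 high, loose; to be left alone; origin under its centre
- multimeter: yellow multimeter lying on the bench, 155 x 78 x 44 mm, loose; to be left alone; origin under its centre

How it is judged (in metres and radians):
On the way, in this order (a step that is already met when the one before it is completed fails the run):
1. the lever is swung fully open (within 7 degrees of its open stop) (value of joint lever below 0.12 rad), for 0.2 s.
2. with the lever still open, the board lies flat in the nest between fence, ears and jaw, let go (value of joint lever below 0.3 rad and x of small_board in the frame of nest between -0.0045 and 0.0045 m and y of small_board in the frame of nest between -0.003 and 0.0145 m and z of small_board in the frame of nest between -0.002 and 0.0025 m and angle between the y axis of small_board and the y axis of jig, either way round below 0.15 rad and contact force between the fingers and small_board below 0.1 N), for 0.2 s.
At the end, for the whole second after the job is handed in: The lever is at its locked stop (within 4 degrees); the small board lies right side up and flat on the support (2.5 mm, 3.5 degrees), against the fence and centred within 3 mm along the jig and 4.5 mm across it, square within 3.5 degrees, with the jaw pressing on it by more than 3 N, at rest (value of joint lever above 1.5 rad and x of small_board in the frame of nest between -0.0045 and 0.0045 m and y of small_board in the frame of nest between -0.003 and 0.003 m and z of small_board in the frame of nest between -0.002 and 0.0025 m and angle between the y axis of small_board and the y axis of jig, either way round below 0.06 rad and angle between small_board's own z axis and vertical below 0.06 rad and contact force between jaw_pad and small_board above 3 N and linear speed of small_board below 0.02 m/s); the robot touches nothing.
It fails at once if the board was dropped (let go with its underside more than 15 mm above the nest floor) (height (world z) of small_board above 0.035 m and contact force between the fingers and small_board below 0.02 N).
It fails at once if another thing on the bench was shifted by more than 30 mm (distance of any of heat_sink, terminal_block, large_board, tape_roll, flux_bottle, multimeter from where it was at the start of the episode above 0.03 m).
It also fails if it takes over 69 s, if anything falls off the work surface, if the arm or the gripper's body presses on something with over 40 N, if the wrist force passes 120 N, or if a joint passes its speed limit or range.

## Robot

A 7-joint arm with a two-finger parallel gripper is mounted at the origin on a cart in front of the work surface, level with it; the furniture and walls round the work are solid. World frame = base frame: x ahead of the robot, y to its left, z up, the work surface at z = 0. Lengths are in mm, angles in rad, forces in N, time in s.
With the tool pointing down it reaches from about 400 to 925 mm from the base axis. Payload 4.1 kg.
Tool frame: the origin (TCP) lies on the centre line of the jaws, within the pads' length; the fingertips stand ahead of it and the grasp point (between the pads) lies 6 mm ahead of it (ctrl.nose_length is the z of the fingertips in the tool frame, in mm); z points along the fingers, y is the line along which they close (so a half turn about z gives the same grasp; the last joint's range is limited). The gripper opens to 85 mm and grips with 20 to 120 N. Pads are 22 mm wide; open, the fingers measure 114 mm over their backs; the gripper's body (76 mm by 85 mm) begins 54 mm behind the grasp point. The pads swing forward as they close: fully open they stand 13 mm farther back than shut.
Start: joints at [-1.327, 0.398, 0.045, 1.537, -0.019, 1.207, -0.051], TCP at [218.461, 612.221, 256.347] pointing down, gripper open.
Joint ranges: [-2.82, 2.82], [-0.49, 2.23], [-1.37, 1.46], [0, 2.46], [-1.36, 4.5], [0.23, 2], [-2.94, 2.94]. Speed limits (rad/s): [2.57, 2.57, 3.14, 3.14, 3.14, 3.14, 3.14].

## Interface

Orientations are given as a unit quaternion [w, x, y, z].
In Python, from bench import ctrl gives the robot as it stands. The module is installed in compiled form; this text tells all that it offers.
- The arm moves only by the shell command python3 -m crank 'ROWS' [OPENING] [FORCE]. ROWS is JSON, a list of rows, each a list of 6 numbers: the shift along the tool's x, y, z normalised to -1 to 1, where 1 is 200 mm, then the turn, a rotation vector about the tool's x, y, z normalised to -1 to 1, where 1 is 2 rad. A call has 1 to 12 rows; each row is the pose to reach, as a shift and turn from the pose commanded when the call began, along the tool's axes at that moment; what a row does not reach only later rows make up. A row lasts 1/8 s, in which the tool goes at most 62.5 mm and 10.7 degrees, less where a joint would pass 70% of its speed; a pose out of reach is approached as far as the arm can. A call with a number of a shift or a turn outside -1 to 1 is refused whole. A call with a gripper value outside its range is refused whole. OPENING is the closure, from 0 (fully open) to 1 (shut), set as the call begins (- or left out, the last holds). The fingers move at their own pace and stop on an object; FORCE is the grip in N (left out, the last holds). Time passes only in rows, so rows that repeat a pose let the fingers close. It gives the time, the measured TCP pose, the force, the opening and the grip force at its end, in the units of the state.
- ctrl.state(): the state, without advancing time (a new reading comes with each control period).
- ctrl.read_camera(name): name is "side" or "top"; returns a dict with "frame" (384x512x3 uint8, blue, green, red), "camera_matrix" (3x3 intrinsics, pixels), "k1" (the pictures are not rectified: a ray, as slopes to the right and down, at radius r is drawn at 1 + k1 r^2 times it, then the intrinsics apply), "position" and "rotation" of the camera in the world. Camera axes: x right, y down, z forward; pixel columns grow to the right and rows downward; lengths in mm; the calibration is good to about 2 mm. A picture is of the moment at which its call begins. There is no depth.
- ctrl.finish_job(): hands the job in; it is judged then, once.
Trained networks look in a picture, given as the dict that the camera call returned (one of the last four; its "shot" number tells which), for a name from the list of things; names that differ only in an ending like _2 or _b are one class to them, and where a whole thing is asked for, a point or a joint stands for the part that bears it (a point fixed in the world has none). Each returns a list of dicts, best first, with "confidence" (0 to 1); they miss things now and then, are a little off and sometimes report something else, mostly with a low value. They report only what shows in the picture. A call takes as long as a camera call.
- ctrl.find_in(query, picture): "extent" ([left, top, width, height] in pixels, round what is visible of it).
The state is a dict: "time": time; "q": joint angles; "joint_vel": joint speeds; "tau": joint torques, N m; "tool_pos": TCP position; "tool_rot": TCP orientation; "ft_force": force on the tool from outside, world axes, zero at the start; "ft_torque": the same for the moment, N m; "grip_width": finger opening in mm; "finger_force": force on a finger pad.
Only numpy, scipy, OpenCV 4.12 (cv2) and the standard library are available. Lean on these libraries where they do the work, as an engineer would, in place of code of your own. Each camera call takes 0.05 s, during which the arm holds its last target. There are 200 camera calls.

## Working session

There is one attempt and no reset: what is moved stays moved. The work goes in short steps, Python scripts to look and compute and a shell command to move; the robot and the scene stay as the last step left them, time stands still between calls to the robot, and variables do not carry over. Pictures are saved under pics/ and viewed, at most 10 in all, crops included, and the job is handed in when it is done.

```bash
mkdir -p pics; cat > h.py <<'E'
import numpy as np, cv2, json
from bench import ctrl
from scipy.spatial.transform import Rotation as R
def cam(n,save=None):
    p=ctrl.read_camera(n)
    if save: cv2.imwrite('pics/'+save,p['frame'])
    return p
def rot(p):
    r=np.array(p['rotation'],float)
    return r if r.shape==(3,3) else R.from_quat([r[1],r[2],r[3],r[0]]).as_matrix()
def ray(p,u,v):
    K=np.array(p['camera_matrix']); d=np.array([(u-K[0,2])/K[0,0],(v-K[1,2])/K[1,1]]); s=d.copy()
    for _ in range(20): s=d/(1+p['k1']*(s@s))
    return rot(p)@np.array([s[0],s[1],1])
def toz(p,u,v,z):
    r=ray(p,u,v);o=np.array(p['position']);return o+r*(z-o[2])/r[2]
def proj(p,X):
    c=rot(p).T@(np.array(X,float)-np.array(p['position']));s=c[:2]/c[2];s=s*(1+p['k1']*(s@s))
    K=np.array(p['camera_matrix']);return K[0,0]*s[0]+K[0,2],K[1,1]*s[1]+K[1,2]
E
python3 - <<'E'
from h import *
for n in('top','side'):
    p=cam(n,n+'0.png');print(n,p['position'],rot(p).round(3).tolist(),p['k1'],np.array(p['camera_matrix']).tolist())
    for q in('jig','small_board','large_board','lever_grip','jaw_pad'):
        print(q,[(np.round(d['extent']).tolist(),round(d['confidence'],2)) for d in ctrl.find_in(q,p)[:3]])
print(ctrl.state(),ctrl.nose_length)
E
```

```text
top [ 364.42914221  113.77595927 1211.45542482] [[-0.014, -0.988, 0.152], [-0.999, 0.021, 0.048], [-0.051, -0.151, -0.987]] 0.020828438190935616 [[437.6666060541484, 0.0, 261.14106371010666], [0.0, 437.6666060541484, 191.92612612237636], [0.0, 0.0, 1.0]]
jig [([205.0, 185.0, 76.0, 64.0], 0.92)]
small_board [([363.0, 221.0, 31.0, 27.0], 0.93)]
large_board [([187.0, 135.0, 42.0, 35.0], 0.97)]
lever_grip [([208.0, 205.0, 14.0, 44.0], 0.57)]
jaw_pad [([207.0, 184.0, 75.0, 62.0], 0.59), ([242.0, 202.0, 4.0, 14.0], 0.57), ([270.0, 136.0, 14.0, 17.0], 0.53)]
side [  65.64700914 -577.89969937  722.66497356] [[0.85, -0.317, 0.421], [-0.526, -0.516, 0.675], [0.003, -0.796, -0.606]] -0.007929581853620502 [[474.57846592013675, 0.0, 261.58688982838504], [0.0, 474.57846592013675, 189.90251019754768], [0.0, 0.0, 1.0]]
jig [([186.0, 160.0, 98.0, 69.0], 0.6)]
small_board [([275.0, 298.0, 44.0, 41.0], 0.69)]
large_board [([258.0, 145.0, 34.0, 27.0], 0.65)]
lever_grip []
jaw_pad [([184.0, 161.0, 101.0, 68.0], 0.62), ([232.0, 185.0, 16.0, 10.0], 0.54)]
{'time': 0.6, 'q': array([-1.32700889,  0.39837767,  0.04508442,  1.53659592, -0.01873841,
        1.20690998, -0.05072237]), 'joint_vel': array([-0.00041413, -0.00055567, -0.00056972, -0.00068046,  0.00079399,
       -0.00104327, -0.00056317]), 'tau': array([-4.13206953e-04, -4.74743629e+01,  1.36163604e+00, -2.54391021e+01,
        1.14925348e-02,  1.11507088e-03, -2.68015071e-06]), 'tool_pos': array([218.43524077, 612.2282365 , 256.36264383]), 'tool_rot': array([-5.98529092e-06,  1.70530235e-01,  9.85352442e-01,  6.65289946e-05]), 'ft_force': array([-1.00384684,  0.57342422,  0.90697866]), 'ft_torque': array([-0.01721468, -0.0105829 , -0.02539835]), 'finger_force': 0.0, 'grip_width': 85.55600424353734} 25.0
```

View pics/top0.png

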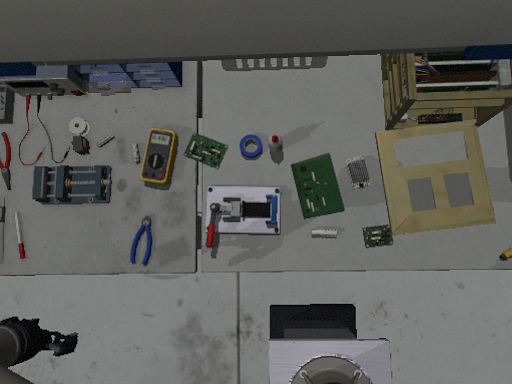

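View pics/side0.png

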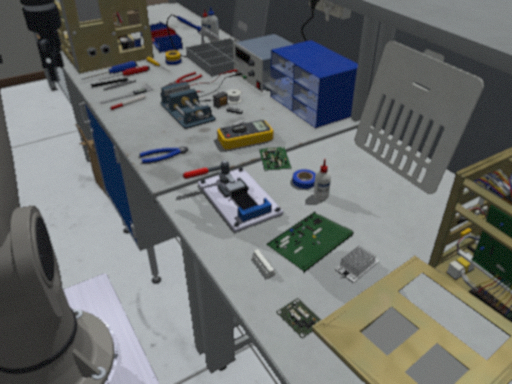

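The top view shows the jig at about (243,210) with its fence on the right and the lever pointing down-left to (211,235). The small board is at (377,235); the bigger ones are at (206,150) and (317,185). Next I'll enlarge the jig and the small board.

```bash
python3 - <<'E'
from h import *
t=cv2.imread('pics/top0.png')
a=cv2.resize(t[175:260,195:295],None,fx=5.5,fy=5.5,interpolation=cv2.INTER_CUBIC)
b=cv2.resize(t[215:255,355:400],None,fx=5.5,fy=5.5,interpolation=cv2.INTER_CUBIC)
o=np.zeros((a.shape[0],800,3),np.uint8);o[:,:a.shape[1]]=a;o[:b.shape[0],552:552+b.shape[1]]=b[:,:248]
cv2.imwrite('pics/crop1.png',o)
p=cam('top')
for n,u,v,z in(('small',377.5,235.5,8),('mid',206,151,8),('jig',243,211,12)):print(n,toz(p,u,v,z).round(1))
E
```

```text
small [ 423.5 -140.6    8. ]
mid [670.5 327.9   8. ]
jig [496.6 223.3  12. ]
```

View pics/crop1.png

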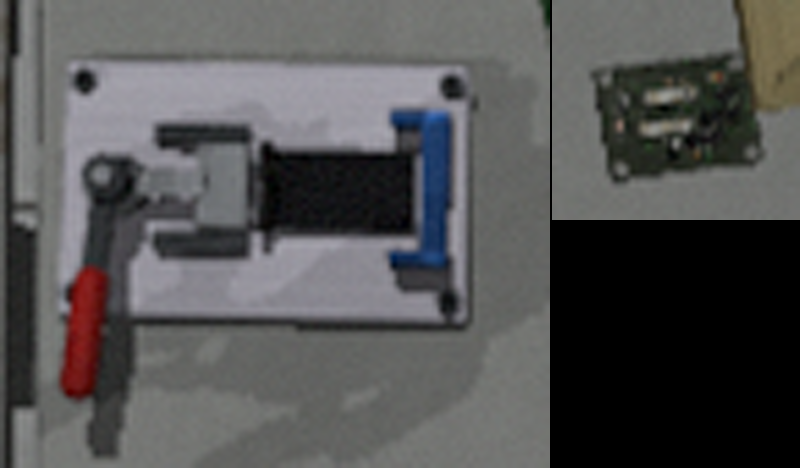

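The crop shows the plate corners at about (68,62), (467,62), (467,324) and (62,320). The lever grip runs from (95,270) to (78,398), and the board corners are at about (597,75), (745,58), (762,158) and (617,180). I'll fit poses to segmented contours in both cameras.

```bash
cat > fit.py <<'E'
from h import *
from scipy.optimize import least_squares
def avg(n,k=6):
    p=cam(n);f=[p['frame'].astype(float)]+[ctrl.read_camera(n)['frame'] for _ in range(k-1)]
    p['frame']=np.mean(f,0).astype(np.uint8);return p
def rectfit(p,mask,z,cx,cy,hx,hy,th0):
    "fit known-size rectangle's projected outline (in z plane) to mask by soft IoU over supersampled grid"
    h,w=mask.shape
    v,u=np.mgrid[0:h,0:w]
    W=np.array([toz(p,a,b,z)[:2] for a,b in zip(u.ravel(),v.ravel())])
E
python3 - <<'E'
from fit import *
p=avg('top');s=avg('side')
import pickle;pickle.dump((p,s),open('im.pkl','wb'))
cv2.imwrite('pics/side_avg.png',s['frame']);cv2.imwrite('pics/top_avg.png',p['frame'])
def px(x,y,ox,oy,f=5.5):return (x+.5)/f-.5+ox,(y+.5)/f-.5+oy
J=[px(*c,195,175) for c in((68,62),(467,62),(467,324),(62,320))]
print(np.round([toz(p,*c,12)[:2] for c in J],1).tolist())
B=[px(x-552,y,355,215) for x,y in((597,75),(745,58),(762,158),(617,180))]
print(np.round([toz(p,*c,3)[:2] for c in B],1).tolist())
g=[px(*c,195,175) for c in((107,178),(95,270),(78,398))]
print(np.round([toz(p,*c,z)[:2] for c,z in zip(g,(60,60,60))],1).tolist())
a=cv2.resize(s['frame'][150:235,180:290],None,fx=5,fy=5,interpolation=cv2.INTER_CUBIC)
b=cv2.resize(s['frame'][290:345,268:325],None,fx=4.3,fy=4.3,interpolation=cv2.INTER_CUBIC)
o=np.zeros((a.shape[0],800,3),np.uint8);o[:,:550]=a;o[:b.shape[0],552:552+b.shape[1]]=b
cv2.imwrite('pics/crop2.png',o)
E
```

```text
[[569.3, 324.0], [564.7, 121.1], [432.9, 123.8], [438.4, 326.3]]
[[444.1, -103.2], [451.3, -175.8], [402.1, -181.1], [392.4, -110.3]]
[[503.6, 296.2], [459.1, 301.9], [398.1, 309.9]]
```

View pics/crop2.png

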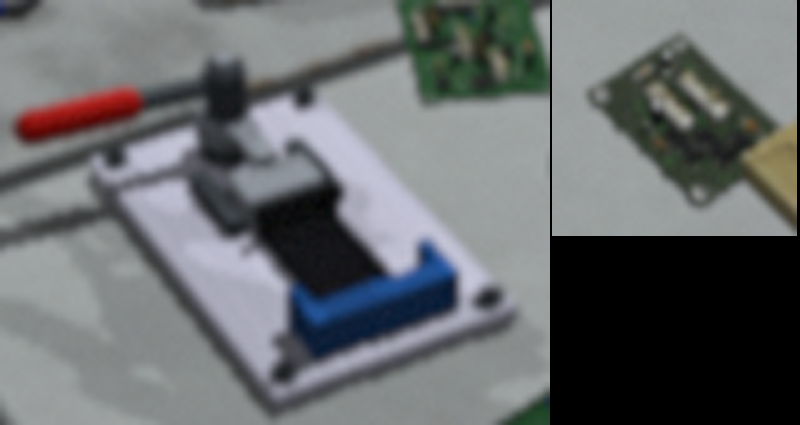

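The side crop shows the plate's top-face corners near (95,165), (518,308) and (275,400). The small board has a tan panel corner in front of it near (742,150). I'll check my pose estimates against the side view and triangulate that panel corner.

```bash
python3 - <<'E'
from h import *
import pickle;p,s=pickle.load(open('im.pkl','rb'))
n=np.array([500.4,182.8]);a=-.022
def J(x,y,z):
    c,si=np.cos(a),np.sin(a);return [n[0]+c*x-si*y,n[1]+si*x+c*y,z]
f=lambda q:((np.array(q)+.5-np.array([180,150]))*5-.5).round(1)
for nm,X in(('L',(-65,144,12)),('R',(65,-62,12)),('B',(-65,-62,12)),('fence earR top',(38.5,-22.5,36)),('earL',(-38.5,-22.5,36)),('fence',(0,-38,36)),('pivot',(0,114,55))):print(nm,f(proj(s,J(*X))))
b=np.array([422.5,-142.6]);ab=.12
for x,y in((27.5,37.5),(27.5,-37.5),(-27.5,-37.5),(-27.5,37.5)):
    X=[b[0]+np.cos(ab)*x-np.sin(ab)*y,b[1]+np.sin(ab)*x+np.cos(ab)*y,3]
    q=np.array(proj(s,X));t=np.array(proj(p,X));print((q-[268,290])*4.3+[552,0],(t-[355,215])*5.5+[552,0])
r1,r2=ray(p,393.7,234.6),ray(s,312.2,324.9)
A=np.c_[r1,-r2];l=np.linalg.lstsq(A,np.array(s['position'])-p['position'],rcond=None)[0]
print(p['position']+r1*l[0],s['position']+r2*l[1])
T=np.array([[0,1,0],[1,0,0],[0,0,-1.]]).T
st=ctrl.state();q=st['tool_rot'];Rt=R.from_quat([*q[1:],q[0]]).as_matrix()
T=np.array([[0,1,0],[1,0,0],[0,0,-1.]])
print('turn',R.from_matrix(Rt.T@T).as_rotvec(), Rt.round(3).tolist())
E
```

```text
L [ 88.9 160.6]
R [525.8 302.8]
B [280.5 396.8]
fence earR top [434.4 235.1]
earL [289.5 287.6]
fence [379.7 279.3]
pivot [226.9  82.7]
[679.91394663  29.0554582 ] [592.41079947  70.30435763]
[797.87834686 136.88055061] [743.9263159   49.63666535]
[702.85440156 205.32783485] [764.21386752 160.63687035]
[586.20108051  90.62197699] [611.50243342 181.1771824 ]
[ 424.62462257 -180.71088158   20.28991463] [ 421.49116544 -178.95839196   19.69830492]
turn [ 1.06509742e-04 -1.11163824e-04  1.22805347e+00] [[-0.942, 0.336, 0.0], [0.336, 0.942, 0.0], [0.0, 0.0, -1.0]]
```

The estimates agree with the side view to about 1 px, and the panel corner is about 20 mm high at (423,-180). I'll start moving: halfway first, turning so that tool x is world y and tool y is world x, with the fingers shut.

```bash
python3 -m crank '[[-0.2,-0.17,0,0,0,0.08],[-0.4,-0.34,0,0,0,0.16],[-0.6,-0.5,0,0,0,0.25],[-0.785,-0.68,0,0,0,0.34],[-0.785,-0.68,0,0,0,0.43],[-0.785,-0.68,0,0,0,0.52],[-0.785,-0.68,0,0,0,0.614],[-0.785,-0.68,0,0,0,0.614],[-0.785,-0.68,0,0,0,0.614]]' 1 60; python3 -c "
from h import *
s=ctrl.state();print(s['tool_pos'],s['tool_rot'],s['grip_width'],ctrl.nose_length,s['ft_force'])"
```

```text
time: 2.38
tool_pos: [320.6, 431.4, 256.4]
tool_rot: [-0.0, 0.706, 0.708, 0.0]
ft_force: [0.3, -0.4, -0.1]
grip_width: 0.3
finger_force: 0.0
[320.5862442  431.43145958 256.3785189 ] [-2.54887193e-05  7.06091867e-01  7.08120233e-01  1.00699661e-04] 0.27774446821531734 25.0 [ 0.32682053 -0.41507422 -0.07286974]
```

```bash
python3 -m crank '[[-0.3,0.18,0,0,0,0],[-0.6,0.36,0,0,0,0],[-0.88,0.512,0,0,0,0],[-0.88,0.512,0.25,0,0,0],[-0.88,0.512,0.5,0,0,0],[-0.88,0.512,0.75,0,0,0],[-0.88,0.512,0.95,0,0,0],[-0.88,0.512,0.95,0,0,0]]'; python3 - <<'E'
import numpy as np
piv=np.array([502.9,296.8]);yaw=-.022
P0=np.array([423.,255.4])
for th in(1.46,1.3,1.1,.9,.7,.5,.3,.15,0,-.04):
    w=np.pi/2+yaw+th;u=np.array([np.cos(w),np.sin(w)]);t=np.array([u[1],-u[0]]) # opening dir
    d=9+11*abs(t[1])+14.5*abs(t[0])
    P=piv+80*u-d*t;print(th,P.round(1),((P-P0)/200)[::-1].round(3))
E
```

```text
time: 3.38
tool_pos: [421.0, 254.0, 64.0]
tool_rot: [-0.0, 0.707, 0.708, -0.003]
ft_force: [-1.1, -0.0, 0.1]
grip_width: -0.1
finger_force: 0.0
1.46 [420.7 285.8] [ 0.152 -0.011]
1.3 [419.5 297.2] [ 0.209 -0.018]
1.1 [420.3 312.1] [ 0.284 -0.013]
0.9 [424.3 327.3] [0.36  0.006]
0.7 [431.5 342.1] [0.433 0.043]
0.5 [442.2 355.4] [0.5   0.096]
0.3 [456.  366.6] [0.556 0.165]
0.15 [468.1 373. ] [0.588 0.226]
0 [480.9 377.3] [0.61 0.29]
-0.04 [483.7 378.1] [0.614 0.304]
```

```bash
python3 -m crank '[[0.1,-0.01,0,0,0,0],[0.15,-0.01,0,0,0,0],[0.21,-0.015,0,0,0,0],[0.285,-0.01,0,0,0,0],[0.36,0.006,0,0,0,0],[0.43,0.043,0,0,0,0],[0.5,0.096,0,0,0,0],[0.556,0.165,0,0,0,0],[0.59,0.226,0,0,0,0],[0.61,0.29,0,0,0,0],[0.61,0.3,0,0,0,0],[0.61,0.3,0,0,0,0]]'; python3 -c "
from h import *
p=cam('top');f=p['frame'][175:260,165:295]
cv2.imwrite('pics/crop3.png',cv2.resize(f,None,fx=5.5,fy=5.5,interpolation=cv2.INTER_CUBIC));cv2.imwrite('pics/t3.png',p['frame'])"
```

```text
time: 4.88
tool_pos: [483.0, 378.2, 66.3]
tool_rot: [-0.0, 0.707, 0.707, 0.001]
ft_force: [-1.8, 0.4, -1.4]
grip_width: 0.3
finger_force: 0.9
```

View pics/crop3.png

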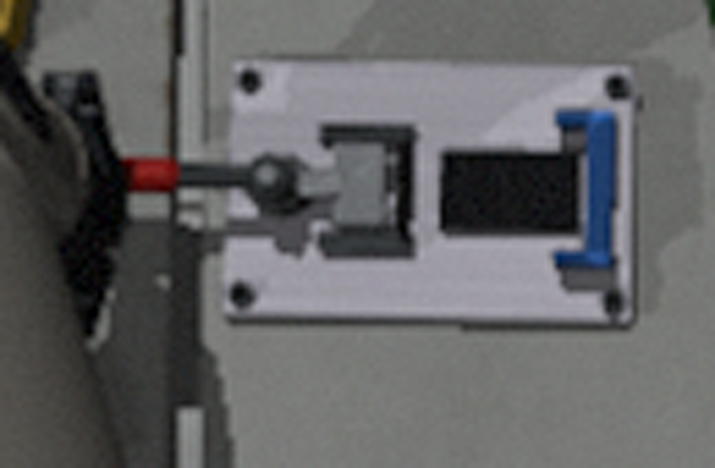

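The crop shows the lever pointing along the jig's +y: pivot at (272,180), grip at (150,174). The jaw has drawn back, with its face at x≈412. I'll push slightly further to feel the stop.

```bash
python3 -m crank '[[0,0.02,0,0,0,0],[0,0.035,0,0,0,0],[0,0.035,0,0,0,0],[0,0.035,0,0,0,0]]'
```

```text
time: 5.42
tool_pos: [483.8, 378.3, 66.2]
tool_rot: [-0.004, 0.706, 0.708, -0.005]
ft_force: [-14.2, -0.6, 8.9]
grip_width: -0.1
finger_force: 7.4
```

The stop is felt at 14 N. I'll retreat, lift and travel to the small board.

```bash
python3 -m crank '[[0,-0.12,0,0,0,0],[0,-0.12,-0.3,0,0,0],[0,-0.12,-0.6,0,0,0],[-0.25,-0.2,-0.7,0,0,-0.03],[-0.5,-0.3,-0.7,0,0,-0.06],[-0.75,-0.34,-0.7,0,0,-0.06],[-1,-0.34,-0.7,0,0,-0.06]]' 0; python3 -m crank '[[-0.25,0,0,0,0,0],[-0.5,0,0,0,0,0],[-0.75,0,0,0,0,0],[-1,0,0,0,0,0],[-1,0,0,0,0,0],[-1,0,0,0,0,0]]'; python3 - <<'E'
from h import *
st=ctrl.state();q=st['tool_rot'];Rt=R.from_quat([*q[1:],q[0]]).as_matrix()
d=np.array([421.8,-136.6,200])-st['tool_pos']
print(st['tool_pos'],(Rt.T@d)/200,np.arctan2(Rt[1,1],Rt[0,1]))
p=cam('top');print([(d['extent'],d['confidence']) for d in ctrl.find_in('small_board',p)[:2]])
for q in((388,215),(393.7,234.6)):print(toz(p,*q,20).round(1))
E
```

```text
time: 6.3
tool_pos: [422.9, 176.2, 207.4]
tool_rot: [0.001, 0.663, 0.748, 0.002]
ft_force: [0.5, 0.4, 0.1]
grip_width: 85.5
finger_force: 0.0
time: 7.05
tool_pos: [446.8, -21.0, 206.8]
tool_rot: [0.001, 0.664, 0.748, 0.001]
ft_force: [0.6, 0.9, -0.4]
grip_width: 85.4
finger_force: 0.0
[446.84632612 -21.04514345 206.8469364 ] [-0.55873309 -0.19332959  0.03345298] 0.11953632185521096
[([239.7, 134.0, 18.8, 26.1], 0.39)]
[ 477.4 -168.9   20. ]
[ 424.6 -180.8   20. ]
```

```bash
python3 -m crank '[[-0.2,-0.07,0,0,0,0],[-0.4,-0.14,0,0,0,0],[-0.559,-0.193,0,0,0,0],[-0.559,-0.193,0.25,0,0,0],[-0.559,-0.193,0.5,0,0,0],[-0.559,-0.193,0.75,0,0,0],[-0.559,-0.193,0.79,0,0,0],[-0.559,-0.193,0.79,0,0,0],[-0.559,-0.193,0.79,0,0,0]]' 0.2; python3 - <<'E'
from h import *
s=cam('side');p=cam('top')
o=np.zeros((440,800,3),np.uint8)
a=cv2.resize(s['frame'][250:345,235:325],(415,440),interpolation=cv2.INTER_CUBIC);b=cv2.resize(p['frame'][195:280,340:415],(380,440),interpolation=cv2.INTER_CUBIC)
o[:,:415]=a;o[:,420:]=b;cv2.imwrite('pics/c4.png',o)
E
```

```text
time: 8.28
tool_pos: [422.9, -136.8, 50.0]
tool_rot: [0.002, 0.663, 0.748, 0.001]
ft_force: [0.2, -0.0, -0.3]
grip_width: 68.3
finger_force: 0.0
```

View pics/c4.png

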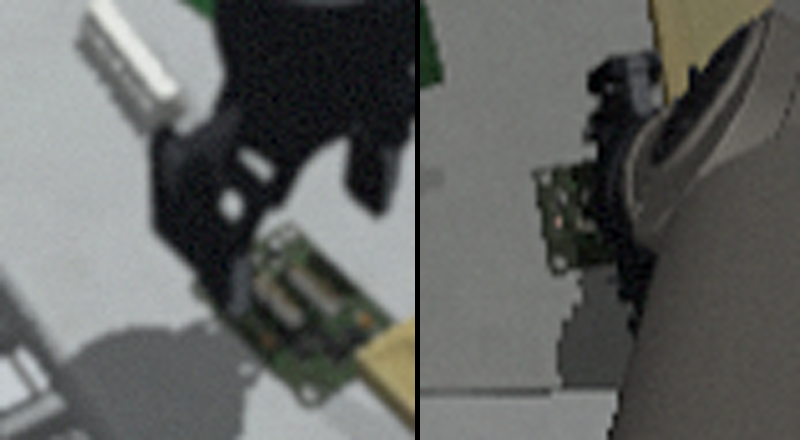

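The side half shows the near fingertip at about (235,305), straddling the board, with the far finger clear of the tan panel. I'll work out the tip height from it.

```bash
python3 - <<'E'
from h import *
s=cam('side')
st=ctrl.state();print(st['tool_pos'])
for z in(15,25,35,45):
    for off in(-34,-38):
        print(z,off,((np.array(proj(s,[423+off*.993,-136.8+off*.12,z]))-[235,250])*[4.61,4.63]).round(0))
E
```

```text
[ 422.30644746 -136.75991636   49.63063458]
15 -34 [231. 321.]
15 -38 [223. 327.]
25 -34 [232. 305.]
25 -38 [224. 310.]
35 -34 [233. 289.]
35 -38 [225. 294.]
45 -34 [234. 272.]
45 -38 [226. 277.]
```

```bash
python3 -m crank '[[0,0,0.05,0,0,0],[0,0,0.098,0,0,0],[0,0,0.098,0,0,0],[0,0,0.098,0,0,0]]'; python3 -m crank '[[0,0,0,0,0,0],[0,0,0,0,0,0],[0,0,0,0,0,0],[0,0,0,0,0,0],[0,0,0,0,0,0],[0,0,0,0,0,0]]' 0.6 30
```

```text
time: 8.93
tool_pos: [420.9, -136.9, 28.5]
tool_rot: [-0.0, 0.664, 0.748, -0.0]
ft_force: [0.1, -0.2, 0.2]
grip_width: 68.6
finger_force: 0.0
time: 9.68
tool_pos: [421.3, -137.0, 29.0]
tool_rot: [0.0, 0.663, 0.748, 0.0]
ft_force: [-0.7, -0.1, 5.9]
grip_width: 53.5
finger_force: 32.1
```

```bash
python3 -m crank '[[0,0,-0.03,0,0,0],[0,0,-0.15,0,0,0],[0,0,-0.35,0,0,0],[0,0,-0.6,0,0,0],[0.15,0.06,-0.6,0,0,0.02],[0.35,0.13,-0.6,0,0,0.04],[0.55,0.21,-0.6,0,0,0.06],[0.7,0.26,-0.6,0,0,0.071],[0.8,0.295,-0.6,0,0,0.071],[0.8,0.295,-0.6,0,0,0.071],[0.8,0.295,-0.6,0,0,0.071]]' - 40; python3 - <<'E'
from h import *
P=[];Q=[]
for _ in range(4):
    s=cam('side');st=ctrl.state();P.append(st['tool_pos']);Q.append(st['tool_rot'])
q=np.mean(Q,0);Rt=R.from_quat([*q[1:],q[0]]).as_matrix();t=np.mean(P,0)
print(t,np.std(P,0),(Rt.T@(np.array([500.6,193.8,110])-t)/200).round(4),np.arctan2(Rt[1,1],Rt[0,1]),st['grip_width'])
E
```

```text
time: 11.05
tool_pos: [460.0, 28.0, 148.6]
tool_rot: [-0.0, 0.715, 0.699, -0.0]
ft_force: [-0.1, 0.1, -0.4]
grip_width: 53.2
finger_force: 42.9
[460.13661116  27.85109502 148.68507125] [0.09613442 0.10339272 0.0380162 ] [0.8344 0.1824 0.1933] -0.023982437870303883 53.733869365047
```

```bash
python3 -m crank '[[0.15,0.03,0,0,0,0],[0.35,0.08,0,0,0,0],[0.55,0.12,0,0,0,0],[0.72,0.16,0.05,0,0,0],[0.834,0.182,0.15,0,0,0],[0.834,0.182,0.25,0,0,0],[0.834,0.182,0.38,0,0,0],[0.834,0.182,0.38,0,0,0],[0.834,0.182,0.38,0,0,0]]'; python3 - <<'E'
from h import *
P=[]
for _ in range(3):
    s=cam('side');p=cam('top');st=ctrl.state();P.append(st['tool_pos'])
print(np.mean(P,0),st['grip_width'])
o=np.zeros((440,800,3),np.uint8)
a=cv2.resize(s['frame'][130:235,190:290],(415,440),interpolation=cv2.INTER_CUBIC);b=cv2.resize(p['frame'][170:260,205:285],(380,440),interpolation=cv2.INTER_CUBIC)
o[:,:415]=a;o[:,420:]=b;cv2.imwrite('pics/c5.png',o)
E
```

```text
time: 12.38
tool_pos: [501.3, 194.7, 73.5]
tool_rot: [0.0, 0.715, 0.699, 0.001]
ft_force: [-0.7, -0.2, -0.4]
grip_width: 53.9
finger_force: 42.9
[501.20661518 195.24234421  73.65311703] 53.73612387937715
```

View pics/c5.png

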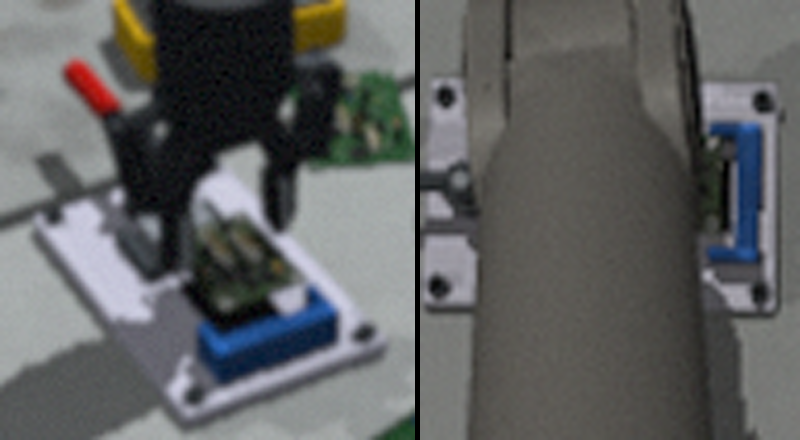

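The top half shows the board's fence-side end between the ears, at about x=725, y 138–232. The ears' inner edges are near 137 and 248, so the board may sit a few mm towards +x. One zoomed overlay of the predicted outlines should settle that.

```bash
python3 - <<'E'
from fit import *
p=avg('top',8);s=avg('side',8)
t=ctrl.state()['tool_pos'];print(t)
a=-.022;c,si=np.cos(a),np.sin(a)
def J(x,y,z,n=(500.4,182.8)):return [n[0]+c*x-si*y,n[1]+si*x+c*y,z]
bc=(501.2-6*.022,195.2-6);zb=46
def draw(p,x0,y0,w,h,f):
    im=cv2.resize(p['frame'][y0:y0+h,x0:x0+w],None,fx=f,fy=f,interpolation=cv2.INTER_CUBIC)
    im=cv2.convertScaleAbs(im,alpha=1.5)
    def pl(pts,col,cl):
        q=[((np.array(proj(p,X))-[x0,y0]+.5)*f) for X in pts];cv2.polylines(im,[np.round(q).astype(int)],cl,col,1)
    pl([J(x,y,zb,bc) for x,y in((27.5,-37.5),(-27.5,-37.5),(-27.5,37.5),(27.5,37.5))],(0,255,255),True)
    pl([J(38.5,-22.5,36),J(30.5,-22.5,36),J(30.5,-38,36),J(-30.5,-38,36),J(-30.5,-22.5,36),J(-38.5,-22.5,36)],(255,255,0),False)
    pl([J(x,y,12) for x,y in((65,-62),(-65,-62),(-65,144),(65,144))],(0,0,255),True)
    return im
A=draw(s,190,160,100,72,4);B=draw(p,245,178,44,62,9)
o=np.zeros((560,800,3),np.uint8);o[:A.shape[0],:400]=A;o[:B.shape[0],404:800]=B[:, :396]
cv2.imwrite('pics/c6.png',o)
E
```

```text
[500.5380543  195.05903385  72.69632993]
```

View pics/c6.png

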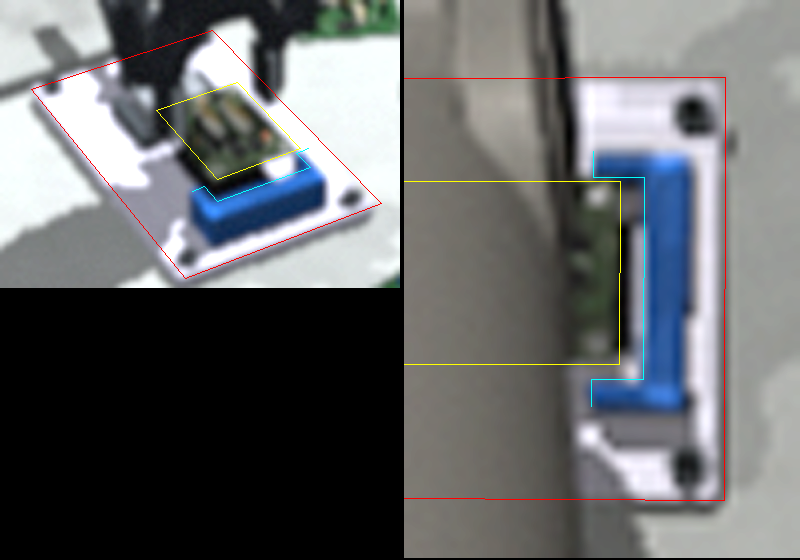

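The overlay fits well: the board's centre line is at row ≈269 against the fence's ≈281, where I predicted 272 and 278. That makes the board about 1.5–2 mm too far in +x, with about 8 mm of gap to the fence. I'll shift by -1.7 mm and lower it.

```bash
python3 -m crank '[[0,-0.0085,0,0,0,0],[0,-0.0085,0.04,0,0,0],[0,-0.0085,0.08,0,0,0],[0,-0.0085,0.105,0,0,0],[0,-0.0085,0.105,0,0,0],[0,-0.0085,0.105,0,0,0]]'; python3 -m crank '[[0,0,0.005,0,0,0],[0,0,0.01,0,0,0],[0,0,0.01,0,0,0]]'
```

```text
time: 14.22
tool_pos: [499.0, 195.1, 51.8]
tool_rot: [0.0, 0.715, 0.699, 0.0]
ft_force: [1.5, 0.1, -1.0]
grip_width: 53.3
finger_force: 42.9
time: 14.6
tool_pos: [498.8, 195.1, 49.7]
tool_rot: [-0.0, 0.715, 0.699, 0.0]
ft_force: [-0.2, -0.1, -0.6]
grip_width: 54.0
finger_force: 42.9
```

```bash
python3 -m crank '[[0,0,0.005,0,0,0],[0,0,0.005,0,0,0],[0,0,0.005,0,0,0]]';python3 -m crank '[[0,0,0.005,0,0,0],[0,0,0.005,0,0,0],[0,0,0.005,0,0,0]]'
```

```text
time: 14.98
tool_pos: [498.9, 195.2, 49.1]
tool_rot: [-0.0, 0.715, 0.699, 0.0]
ft_force: [-1.1, -0.6, 6.4]
grip_width: 53.7
finger_force: 43.5
time: 15.35
tool_pos: [499.0, 195.2, 49.0]
tool_rot: [-0.001, 0.715, 0.699, 0.0]
ft_force: [-4.6, -1.6, 14.3]
grip_width: 53.8
finger_force: 44.4
```

Contact on the nest is felt. I'll ease off 1 mm, open and rise.

```bash
python3 -m crank '[[0,0,-0.005,0,0,0],[0,0,-0.005,0,0,0]]'; python3 -m crank '[[0,0,-0.005,0,0,0],[0,0,-0.005,0,0,0],[0,0,-0.005,0,0,0],[0,0,-0.005,0,0,0],[0,0,-0.005,0,0,0],[0,0,-0.005,0,0,0]]' 0.2; python3 -m crank '[[0,0,-0.1,0,0,0],[0,0,-0.35,0,0,0],[0,0,-0.6,0,0,0],[0.3,0,-0.6,0,0,0],[0.6,0,-0.6,0,0,0],[0.9,0.1,-0.6,0,0,0],[0.9,0.2,-0.6,0,0,0],[0.9,0.2,-0.6,0,0,0],[0.9,0.2,-0.6,0,0,0]]'; python3 - <<'E'
from fit import *
p=avg('top',6);s=avg('side',6);st=ctrl.state();print(st['tool_pos'],st['tool_rot'],st['grip_width'])
A=cv2.resize(s['frame'][160:232,190:290],None,fx=4,fy=4,interpolation=cv2.INTER_CUBIC);B=cv2.resize(p['frame'][178:240,200:288],None,fx=4.5,fy=4.5,interpolation=cv2.INTER_CUBIC)
o=np.zeros((290,800,3),np.uint8);o[:288,:400]=A;o[:279,404:800]=B
cv2.imwrite('pics/c7.png',o)
E
```

```text
time: 15.6
tool_pos: [498.9, 195.2, 49.1]
tool_rot: [-0.0, 0.715, 0.699, 0.0]
ft_force: [-2.2, -0.1, 7.3]
grip_width: 53.7
finger_force: 43.6
time: 16.35
tool_pos: [498.8, 195.1, 49.7]
tool_rot: [-0.0, 0.715, 0.699, 0.0]
ft_force: [-0.5, 0.1, -0.1]
grip_width: 68.5
finger_force: 0.0
time: 17.48
tool_pos: [542.3, 372.9, 169.5]
tool_rot: [-0.0, 0.715, 0.699, -0.001]
ft_force: [-0.5, 0.3, 1.2]
grip_width: 68.3
finger_force: 0.0
[542.70306869 374.26092796 169.75324229] [-5.67461349e-05  7.14780675e-01  6.99348682e-01  6.78632379e-05] 68.15954396741922
```

View pics/c7.png

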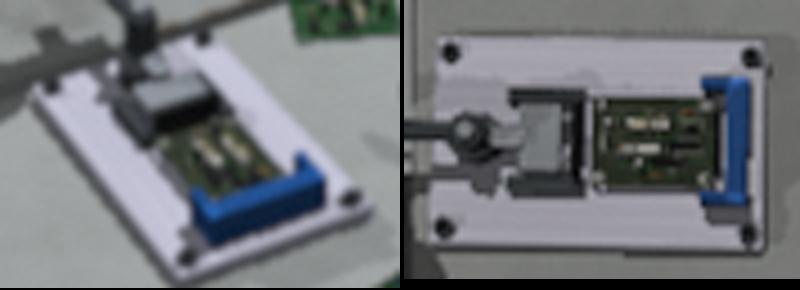

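The board lies flat in the nest, rows 97–190 in the top half, between the ears' inner edges at about 92 and 192. It has a gap to both the fence and the jaw. Next I'll lower the shut fingers on the far side of the lever and lock it.

```bash
python3 -m crank '[[0,0,0,0,0,0],[0,0,0,0,0,0],[0,0,0,0,0,0],[0,0,0,0,0,0],[0,0,0.2,0,0,0],[0,0,0.4,0,0,0],[0,0,0.52,0,0,0],[0,0,0.52,0,0,0],[0,0,0.52,0,0,0]]' 1 60; python3 - <<'E'
import numpy as np
from bench import ctrl
t=ctrl.state()['tool_pos'][:2]-[502.9,296.8];c,s=np.cos(.022),np.sin(.022)
P0=np.array([c*t[0]-s*t[1],s*t[0]+c*t[1]]);print(P0)
for th in(0,.15,.3,.5,.7,.9,1.1,1.25,1.4,1.5,1.57,1.6):
    C,S=np.cos(th),np.sin(th);d=9+14.5*abs(C)+11*S
    P=np.array([-80*S+d*C,80*C+d*S]);print(th,((P-P0)/200)[::-1].round(3))
E
```

```text
time: 19.2
tool_pos: [543.7, 374.6, 66.9]
tool_rot: [0.0, 0.715, 0.699, 0.001]
ft_force: [0.0, 0.3, 1.0]
grip_width: -0.2
finger_force: 0.0
[39.06389324 78.63188963]
0 [ 0.007 -0.078]
0.15 [ 0.021 -0.132]
0.3 [ 0.028 -0.189]
0.5 [ 0.023 -0.269]
0.7 [ 0.    -0.349]
0.9 [-0.04  -0.426]
1.1 [-0.099 -0.494]
1.25 [-0.153 -0.537]
1.4 [-0.215 -0.571]
1.5 [-0.26  -0.587]
1.57 [-0.293 -0.595]
1.6 [-0.303 -0.598]
```

```bash
python3 -m crank '[[0.007,-0.078,0,0,0,0],[0.021,-0.132,0,0,0,0],[0.028,-0.189,0,0,0,0],[0.023,-0.269,0,0,0,0],[0,-0.349,0,0,0,0],[-0.04,-0.426,0,0,0,0],[-0.1,-0.494,0,0,0,0],[-0.153,-0.537,0,0,0,0],[-0.215,-0.571,0,0,0,0],[-0.26,-0.587,0,0,0,0],[-0.29,-0.595,0,0,0,0],[-0.29,-0.595,0,0,0,0]]'; python3 -m crank '[[-0.01,0,0,0,0,0],[-0.02,0,0,0,0,0],[-0.02,0,0,0,0,0],[-0.02,0,0,0,0,0]]'
```

```text
time: 20.7
tool_pos: [422.4, 319.3, 66.1]
tool_rot: [-0.001, 0.715, 0.699, 0.001]
ft_force: [1.1, 2.9, 0.9]
grip_width: 0.1
finger_force: 1.6
time: 21.2
tool_pos: [422.4, 319.1, 66.2]
tool_rot: [-0.002, 0.714, 0.7, 0.003]
ft_force: [2.3, 10.2, -2.9]
grip_width: -0.2
finger_force: 4.9
```

```bash
python3 -m crank '[[-0.02,0,0,0,0,0],[-0.03,0,0,0,0,0],[-0.03,0,0,0,0,0],[-0.03,0,0,0,0,0]]'; python3 -m crank '[[0.05,0,0,0,0,0],[0.12,0,0,0,0,0],[0.15,0,-0.3,0,0,0],[0.3,0,-0.6,0,0,0],[0.6,0,-0.6,0,0,0],[0.9,0.1,-0.6,0,0,0],[0.9,0.2,-0.6,0,0,0],[0.9,0.2,-0.6,0,0,0]]'; python3 - <<'E'
from fit import *
p=avg('top',6);s=avg('side',6)
A=cv2.resize(s['frame'][160:232,190:290],None,fx=4,fy=4,interpolation=cv2.INTER_CUBIC);B=cv2.resize(p['frame'][178:256,200:288],None,fx=4.5,fy=4.5,interpolation=cv2.INTER_CUBIC)
o=np.zeros((352,800,3),np.uint8);o[:288,:400]=A;o[:351,404:800]=B
cv2.imwrite('pics/c8.png',o)
E
```

```text
time: 21.7
tool_pos: [422.3, 318.7, 66.5]
tool_rot: [-0.003, 0.713, 0.701, 0.006]
ft_force: [3.6, 19.6, -8.0]
grip_width: 0.2
finger_force: 10.0
time: 22.7
tool_pos: [467.1, 486.0, 184.4]
tool_rot: [0.001, 0.716, 0.698, -0.002]
ft_force: [0.9, -0.4, -0.4]
grip_width: -0.1
finger_force: 0.0
```

View pics/c8.png

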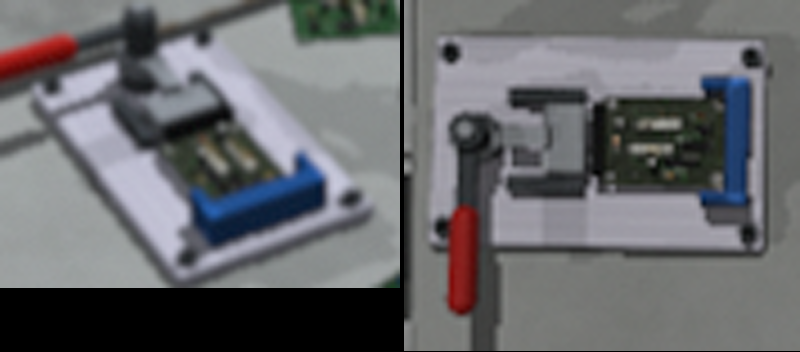

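The lever is at its locked stop: the grip runs from (470,132) to (462,310), about 1.55 rad. The board is pressed between jaw and fence, rows 97–192. The robot is clear, so I'm handing in.

```bash
python3 -c "
from bench import ctrl
print(ctrl.finish_job())"
```

```text
the job is handed in; nothing more can be done
None
```

The job is handed in, but no verdict came back: in the last picture the small board sits clamped between jaw and fence, the lever is at about 1.55 rad on its locked stop, and the arm is clear.

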